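# Clear a rack reader and hold the tube rack home for the scan

## Task

Put the stray screw cap and the broken bit of foam that lie on the rack reader's glass into the waste bin. Then slide the tube rack square up against the reader's fence, over the glass, and hold it there with one diagonal push, firm against the fence and firm down on the reader at once, roughly a kilogram's worth each way. Finish while still holding that push, and leave the tip box, bottle and tube stand where they are.

Things in the scene. Friction and masses are not known exactly. Their poses are not given: they have to be found in the camera images.
- reader: Rack reader, fixed to the bench: a low grey housing 270 (x) x 240 (y) x 50 mm high with a flat top. Origin at the centre of its underside, z up, +x towards its fence. The dark glass, flush in the top, runs from 20 mm behind the centre (x = -20 mm) to the fence and 100 mm either side of the centre line.
- fence: Aluminium fence, fixed across the far side of the reader's top, 240 mm long (y), 20 mm thick, 32 mm high above that top. Origin: middle of the lower edge of its working face (towards the robot), at the height of the reader's top; +x points into the fence (the way to press), y along it, z up. The face lies 105 mm beyond the reader's origin along the reader's x.
- rack: White two-level tube rack, loose on the reader's top, about 0.5 kg. Footprint 94 (x) x 128 (y) mm, origin at the centre of its underside, z up, +x its back, which goes against the fence. Front 30 mm (x -47 to -17) is a flat ledge 14 mm high; the rest is 44 mm high, black tube caps 3 mm more. Starts 75 to 95 mm short of the fence, up to 0.15 rad askew; smooth: slides under 1 to 3 N.
- rack_ledge (a point): Point on the rack at the inner corner of its front step: on top of the ledge (14 mm above the rack's underside), at the upright face, mid-width (17 mm in front of the rack's centre). A tool standing on the ledge against this 30 mm high face can push forward and down at once.
- rack_back (a point): Point at the middle of the lower edge of the rack's back face (47 mm behind its centre), which must come to the fence face.
- cap: White ribbed screw cap, loose, about 12 g, standing on the glass between rack and fence: a disc 32 mm in diameter and 22 mm high. Origin at the centre of its underside.
- cap_mid (a point): Middle of the screw cap, 11 mm above its underside.
- foam: Broken-off corner of a white rigid foam rack, loose, about 12 g, lying on the glass between rack and fence: 34 (x) x 28 (y) mm, 18 mm high over all its length and 27 mm high over its length from x = -17 to +5 mm. Origin at the centre of its underside, z up. Grip it across y (28 mm).
- foam_mid (a point): Middle of the foam piece, 13 mm above its underside.
- bin: Waste bin of bare steel, fixed to the bench to the left or right of the reader: open box 150 x 150 mm, 100 mm high, walls and floor 4 mm. Origin at the centre of its underside, z up.
- tipbox: Bystander: blue box of pipette tips 85 x 122 mm, 61 mm high, on the side of the reader without the bin. Origin at the centre of its underside.
- reagent: Bystander: amber bottle, 64 mm in diameter, 150 mm high. Origin at the centre of its underside.
- tubestand: Bystander: white block with capped tubes, 60 x 130 mm, 70 mm high. Origin at the centre of its underside.
Mind the look-alikes: they are no part of the job. What is shaped like the rack but red is not meant. Of the things that look like the bin, the smaller one is meant.

How it is judged:
By the outcome, as a careful person would: the job done as asked, in the order asked, and still so for the second after the job is handed in, while the arm keeps its last pose, push and grip.
It also fails if it takes over 72 s, if anything falls off the work surface, if the arm or the gripper's body presses on something with over 40 N, if the wrist force passes 120 N, or if a joint passes its speed limit or range.

## Robot

A 6-joint arm with a two-finger parallel gripper is mounted at the origin on the work surface. World frame = base frame: x ahead of the robot, y to its left, z up, the work surface at z = 0. Lengths are in m, angles in rad, forces in N, time in s.
With the tool pointing down it reaches from about 0.375 to 0.75 m from the base axis. Payload 9 kg.
Tool frame: the origin (TCP) lies between the finger pads; the fingertips stand 17 mm ahead of it and the grasp point (between the pads) lies 2 mm behind it; x points along the fingers, y is the direction in which the jaws open and shut, and the axes are right-handed (so a half turn about x gives the same grasp; the last joint's range is limited). The gripper opens to 85 mm and grips with 20 to 120 N. Pads are 22 mm wide; open, the fingers measure 114 mm over their backs; the gripper's body (76 mm by 85 mm) begins 54 mm behind the grasp point. The pads swing forward as they close: fully open they stand 13 mm farther back than shut.
Start: joints at [0.974, 0.104, 0.097, 1.564, 0, 1.353], TCP at [0.222, 0.557, 0.248] pointing down, gripper open.
Joint ranges: [-2.99, 2.99], [-0.84, 1.86], [-1.1, 1.16], [-1.84, 2.11], [-1.51, 1.56], [-3.14, 3.14]. Speed limits (rad/s): [2.22, 2.22, 2.57, 3.14, 3.14, 3.14].

## Interface

Orientations are given as a rotation vector (axis times angle).
In Python, from bench import sense, snapshot, camera_params, job_done gives the robot as it stands.
- The arm moves only by the shell command python3 -m jog 'ROWS' [OPENING] [FORCE]. ROWS is JSON, a list of rows, each a list of 6 numbers: the shift along the tool's x, y, z in m, then the turn, a rotation vector about the tool's x, y, z in degrees. A call has 1 to 10 rows; each row is the pose to reach, as a shift and turn from the pose measured when the call began, along the tool's axes at that moment; what a row does not reach only later rows make up. A row lasts 1/10 s, in which the tool goes at most 50 mm and 8.59 degrees, less where a joint would pass 70% of its speed; a pose out of reach is approached as far as the arm can. A call with a gripper value outside its range is refused whole. OPENING is the closure, from 0 (fully open) to 1 (shut), set as the call begins (- or left out, the last holds). The fingers move at their own pace and stop on an object; FORCE is the grip in N (left out, the last holds). Time passes only in rows, so rows that repeat a pose let the fingers close. It gives the time, the measured TCP pose, the force and the opening at its end, in the units of the state.
- sense(): the state, without advancing time (a new reading comes with each control period).
- snapshot(name): name is "side" or "top" or "wrist"; returns (picture, depth): 384x512x3 uint8, red, green, blue; 384x512 float32, m along the optical axis (not along the pixel's ray), 0 where there is no reading.
- camera_params(name): a dict with "mtx" (3x3 intrinsics, pixels), "rvec" (rotation vector, rad) and "tvec" (3), from world to camera coordinates, as OpenCV has them. Camera axes: x right, y down, z forward; pixel columns grow to the right and rows downward; lengths in m; the calibration is good to about 2 mm. A picture is of the moment at which its call begins: read the wrist's pose just before it. camera_params takes no time and is no camera call; for the wrist camera it gives the pose at the moment of the call.
- job_done(): hands the job in, once; it reports no verdict.
The state is a dict: "clock": time; "qpos": joint angles; "dq": joint speeds; "tau": joint torques, N m; "tcp_pos": TCP position; "tool_rot": TCP orientation; "wrist_force": force on the tool from outside, world axes, zero at the start; "moment": the same for the moment, N m; "opening": opening from 0.0 (shut) to 1.0 (fully open).
Only numpy, scipy, OpenCV 4.12 (cv2) and the standard library are available. Lean on these libraries where they do the work, as an engineer would, in place of code of your own. Each camera call takes 0.05 s, during which the arm holds its last target.

## Working session

There is one attempt and no reset: what is moved stays moved. The work goes in short steps, Python scripts to look and compute and a shell command to move; the robot and the scene stay as the last step left them, time stands still between calls to the robot, and variables do not carry over. Pictures are saved under pics/ and viewed, and the job is handed in when it is done.

```bash
mkdir -p pics; ls; python3 - <<'E'
from bench import *
import cv2,numpy as np
s=sense();print(s)
for n in("top","side","wrist"):
    p=camera_params(n);print(n,p)
    im,d=snapshot(n);cv2.imwrite(f"pics/{n}0.png",im[:,:,::-1]);np.savez(f"{n}0.npz",im=im,d=d,**p)
E
```

```text
pics
{'clock': 0.0, 'qpos': array([ 9.74301837e-01,  1.04706072e-01,  9.64353397e-02,  1.56392600e+00,
       -1.72507929e-05,  1.35309265e+00]), 'dq': array([-0.00039939, -0.00093961, -0.0013867 ,  0.00087763,  0.00022802,
        0.00048462]), 'tau': array([-1.68204319e-04, -5.56931841e+01,  5.03647292e+01,  1.70074072e-02,
       -4.28618659e-04, -2.45156770e-06]), 'tcp_pos': array([0.22168328, 0.55718412, 0.24749969]), 'tool_rot': array([ 0.29618125,  1.55082992, -0.29822208]), 'wrist_force': array([-0.40046052,  0.18203305, -0.75896965]), 'moment': array([-0.02653603,  0.02171282, -0.01785346]), 'opening': 0.9967501825326084}
top {'mtx': array([[365.69161862,   0.        , 251.92029934],
       [  0.        , 365.69161862, 192.18659473],
       [  0.        ,   0.        ,   1.        ]]), 'rvec': array([ 2.09879085, -2.13093484,  0.18907404]), 'tvec': array([0.00259471, 0.4512922 , 0.95278843])}
side {'mtx': array([[497.80080431,   0.        , 248.78651029],
       [  0.        , 497.80080431, 188.17691502],
       [  0.        ,   0.        ,   1.        ]]), 'rvec': array([ 2.19430855, -0.40844365,  0.17029641]), 'tvec': array([-0.41303877,  0.14401259,  1.25997348])}
wrist {'mtx': array([[302.36407231,   0.        , 254.24592267],
       [  0.        , 302.36407231, 193.32541526],
       [  0.        ,   0.        ,   1.        ]]), 'rvec': array([-2.36662412, -1.60670906, -0.26359644]), 'tvec': array([-0.601613  , -0.0413492 ,  0.37963246])}
```

View pics/top0.png

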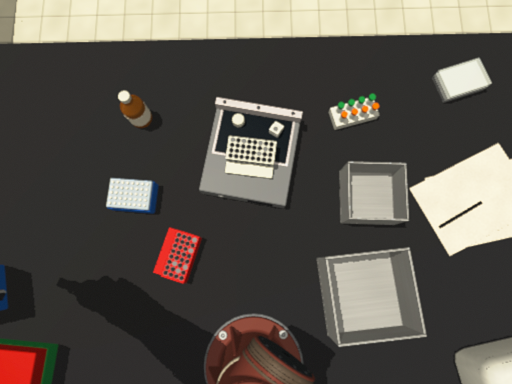

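View pics/side0.png

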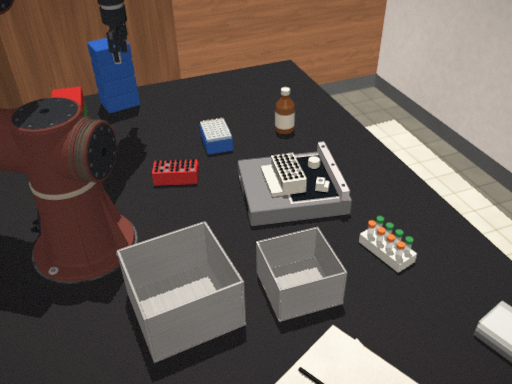

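View pics/wrist0.png

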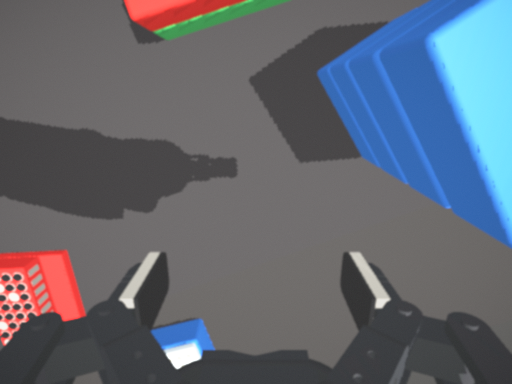

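Top view: robot at the bottom, reader at about (252,155).
- Cap candidates: white disc (238,120). The tube tops at (340-375,105) and the bottle top (124,97) belong to bystanders.
- Foam candidates: white lump (277,129). The white box (462,80) is off the reader.
- Rack candidates: white (250,155). The red one (178,255) is the look-alike.
- Bin candidates: small (374,193), which is meant, and large (370,296).

Next, a close crop and measurements.

```bash
cat > h.py <<'E'
import numpy as np,cv2
from scipy.spatial.transform import Rotation as R
def load(n):
    z=np.load(n+'.npz');return z['im'],z['d'],dict(mtx=z['mtx'],rvec=z['rvec'],tvec=z['tvec'])
def ray(p,uv,z):
    Rm=R.from_rotvec(p['rvec']).as_matrix();c=-Rm.T@p['tvec']
    uv=np.atleast_2d(uv).astype(float);q=np.c_[uv,np.ones(len(uv))]@np.linalg.inv(p['mtx']).T@Rm
    return c+q*((z-c[2])/q[:,2:3])
def cloud(d,p):
    v,u=np.mgrid[:d.shape[0],:d.shape[1]];K=p['mtx']
    P=np.stack([(u-K[0,2])/K[0,0]*d,(v-K[1,2])/K[1,1]*d,d],-1)
    W=(P-p['tvec'])@R.from_rotvec(p['rvec']).as_matrix();W[d==0]=np.nan;return W
E
python3 - <<'E'
from h import *
for n,(a,b,c,e) in dict(top0=(85,215,190,310),side0=(140,230,230,360)).items():
    im,d,p=load(n);cr=im[a:b,c:e,::-1]
    cv2.imwrite(f"pics/{n}_crop.png",cv2.resize(cr,None,fx=4.5,fy=4.5,interpolation=cv2.INTER_CUBIC))
im,d,p=load('top0');W=cloud(d,p)
for nm,(u,v) in dict(cap=(238,120),foam=(277,129),rack=(250,150),ledge=(250,171),housing=(245,187),fence=(258,110),bin=(374,195),bench=(300,250),bigbin=(370,300)).items(): print(nm,W[v,u].round(3))
# masks by height
def region(lo,hi,box):
    m=np.nan_to_num((W[...,2]>lo)&(W[...,2]<hi)).astype(np.uint8); k=np.zeros_like(m);k[box[0]:box[1],box[2]:box[3]]=1;return m*k
m=region(.02,.2,(90,215,190,312)); c=max(cv2.findContours(m,0,1)[0],key=cv2.contourArea)
print('reader box',cv2.boxPoints(cv2.minAreaRect(c)))
m=region(.085,.12,(130,190,210,290)); c=max(cv2.findContours(m,0,1)[0],key=cv2.contourArea)
r=cv2.minAreaRect(c);print('rack upper',r,ray(p,cv2.boxPoints(r),.094).round(3),W[m>0].mean(0))
E
```

```text
cap [0.649 0.031 0.071]
foam [ 0.619 -0.075  0.076]
rack [ 0.555 -0.001  0.094]
ledge [ 0.506 -0.     0.062]
housing [0.465 0.014 0.051]
fence [ 0.674 -0.025  0.079]
bin [ 0.445 -0.347  0.007]
bench [ 0.295 -0.134 -0.   ]
bigbin [ 0.161 -0.313  0.009]
reader box [[197.77629 192.85292]
 [215.03835  96.18544]
 [301.59955 111.64281]
 [284.33746 208.31029]]
rack upper ((250.1384735107422, 150.39231872558594), (48.497581481933594, 24.0627384185791), 7.125016689300537) [[ 0.531  0.066  0.094]
 [ 0.597  0.058  0.094]
 [ 0.577 -0.07   0.094]
 [ 0.512 -0.06   0.094]] [ 0.55378017 -0.00212034  0.09437126]
```

View pics/top0_crop.png

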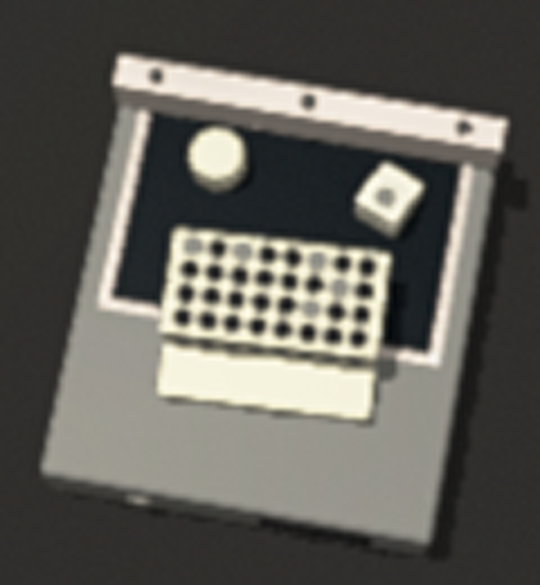

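View pics/side0_crop.png

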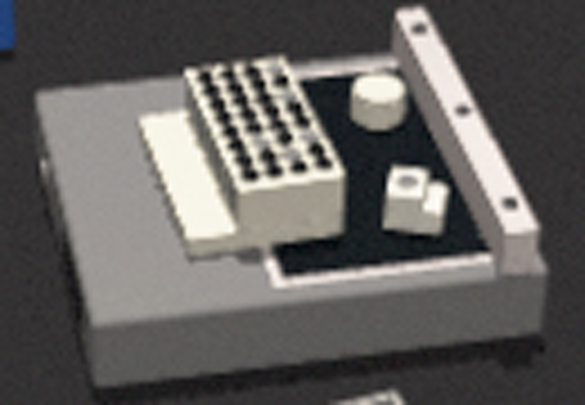

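```bash
cat >> h.py <<'E'
def fitline(pts):
    vx,vy,x,y=cv2.fitLine(np.float32(pts),cv2.DIST_HUBER,0,.01,.01).ravel();return np.array([vx,vy]),np.array([x,y])
def tgt(s,pos,yaw,tilt=0):
    """shift(mm) & turn(deg) in tool axes to reach pos; tool down, jaw axis y at yaw; """
    T=R.from_rotvec(s['tool_rot']);best=None
    for k in(0,np.pi):
        a=yaw+k;x=np.array([0,0,-1.]);y=np.array([np.cos(a),np.sin(a),0]);M=R.from_matrix(np.c_[x,y,np.cross(x,y)])
        d=(T.inv()*M).as_rotvec(degrees=True)
        if best is None or np.linalg.norm(d)<np.linalg.norm(best): best=d
        print('  opt shift m',T.inv().apply(np.array(pos)-s['tcp_pos']).round(4),'turn deg',d.round(2))
E
python3 - <<'E'
from h import *
from bench import sense
im,d,p=load('top0');W=cloud(d,p)
g=(W[...,2]>.075)&(W[...,2]<.09)&(W[...,0]>.63)&(W[...,0]<.76)&(abs(W[...,1])<.17)
P=W[g];print('fence pts',len(P),P.mean(0))
m=g.astype(np.uint8)
c=max(cv2.findContours(m,0,1)[0],key=cv2.contourArea);b=cv2.boxPoints(cv2.minAreaRect(c));print(b,ray(p,b,.082).round(4))
im1,d1,p1=load('side0');W1=cloud(d1,p1)
g=(W1[...,2]>.077)&(W1[...,2]<.09)&(W1[...,0]>.63)&(W1[...,0]<.76)&(abs(W1[...,1])<.17)
dr,c=fitline(W1[g][:,:2]);print('side fence',dr,c,g.sum())
dr,c=fitline(P[:,:2]);print('top fence',dr,c)
# reader top
g=(W[...,2]>.045)&(W[...,2]<.056)&(W[...,0]>.35)&(W[...,0]<.7)&(abs(W[...,1])<.2)
c=cv2.convexHull(np.float32(W[g][:,:2]));print('reader rect',cv2.minAreaRect(c),cv2.boxPoints(cv2.minAreaRect(c)))
# small bin rim
g=((W[...,2]>.09)&(W[...,2]<.11)&(W[...,0]>.3)&(W[...,1]<-.2))
c=cv2.convexHull(np.float32(W[g][:,:2]));print('bin',cv2.minAreaRect(c))
s=sense();T=R.from_rotvec(s['tool_rot']);print(T.as_matrix().round(3))
Rw=R.from_rotvec(load('wrist0')[2]['rvec']).as_matrix();cw=-Rw.T@load('wrist0')[2]['tvec'];print('cam in tool',T.inv().apply(cw-s['tcp_pos']),'dir',T.inv().apply(Rw[2]))
tgt(s,[.57,-.02,.27],1.4)
E
```

```text
fence pts 674 [ 0.67767067 -0.02460442  0.08126879]
[[214.3243  105.05405]
 [215.6216   97.27026]
 [301.56757 111.59459]
 [300.27026 119.37837]] [[ 0.6893  0.0952  0.082 ]
 [ 0.7122  0.0917  0.082 ]
 [ 0.6654 -0.1432  0.082 ]
 [ 0.643  -0.1388  0.082 ]]
side fence [0.19773868 0.98025477] [ 0.6751907  -0.03434856] 422
top fence [0.19641592 0.98052067] [ 0.67821544 -0.02201576]
reader rect ((0.49949347972869873, 0.02868485450744629), (0.27190694212913513, 0.35739055275917053), 78.58099365234375) [[ 0.29741898 -0.06919896]
 [ 0.6477352  -0.13995603]
 [ 0.701568    0.12656868]
 [ 0.35125178  0.19732574]]
bin ((0.43935301899909973, -0.3248603045940399), (0.15161383152008057, 0.150608628988266), 87.39716339111328)
[[-0.001  0.37   0.929]
 [-0.001  0.929 -0.37 ]
 [-1.    -0.001 -0.   ]]
cam in tool [-0.12512163  0.00170753 -0.0826777 ] dir [0.94744057 0.00107274 0.31993003]
  opt shift m [-0.022  -0.4076  0.5371] turn deg [-11.92  -0.02   0.06]
  opt shift m [-0.022  -0.4076  0.5371] turn deg [1.6808e+02 8.0000e-02 3.0000e-02]
```

```bash
python3 -m jog '[[-0.022,-0.4076,0.537,-12,0,0],[-0.022,-0.4076,0.537,-12,0,0],[-0.022,-0.4076,0.537,-12,0,0],[-0.022,-0.4076,0.537,-12,0,0],[-0.022,-0.4076,0.537,-12,0,0],[-0.022,-0.4076,0.537,-12,0,0],[-0.022,-0.4076,0.537,-12,0,0],[-0.022,-0.4076,0.537,-12,0,0],[-0.022,-0.4076,0.537,-12,0,0],[-0.022,-0.4076,0.537,-12,0,0]]' 0.35 30
python3 - <<'E'
from h import *
from bench import sense
tgt(sense(),[.57,-.02,.27],1.371)
E
```

```text
clock: 1.15
tcp_pos: [0.4793, 0.1295, 0.2644]
tool_rot: [0.133, 1.567, -0.134]
wrist_force: [0.9, 0.8, -0.0]
opening: 0.652
  opt shift m [-0.0056 -0.1321  0.1146] turn deg [ 1.74 -0.01  0.04]
  opt shift m [-0.0056 -0.1321  0.1146] turn deg [-1.7826e+02 -7.0000e-02 -2.0000e-02]
```

```bash
python3 -m jog '[[-0.0056,-0.132,0.1146,1.7,0,0],[-0.0056,-0.132,0.1146,1.7,0,0],[-0.0056,-0.132,0.1146,1.7,0,0],[-0.0056,-0.132,0.1146,1.7,0,0],[-0.0056,-0.132,0.1146,1.7,0,0],[-0.0056,-0.132,0.1146,1.7,0,0]]'
python3 - <<'E'
from h import *
from bench import *
n='wrist';p=camera_params(n)
im,d=snapshot(n);cv2.imwrite(f"pics/{n}1.png",im[:,:,::-1]);np.savez(f"{n}1.npz",im=im,d=d,**p)
E
```

```text
clock: 1.75
tcp_pos: [0.5697, -0.0201, 0.2696]
tool_rot: [0.157, 1.567, -0.157]
wrist_force: [-0.4, 0.4, 0.2]
opening: 0.647
```

View pics/wrist1.png

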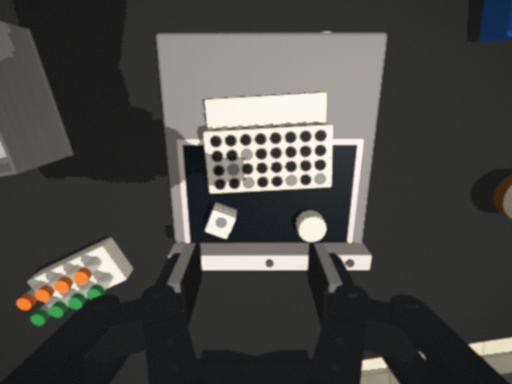

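Wrist view (up in the image is toward the robot): cap at (311,225), foam at (221,220), fence at y≈257, rack ledge at (265,110). Next: cap and foam poses, plus the fence and rack.

```bash
python3 - <<'E'
from h import *
im,d,p=load('wrist1');W=cloud(d,p)
cv2.imwrite('pics/w1crop.png',cv2.resize(im[180:280,170:380,::-1],None,fx=3.8,fy=3.8,interpolation=cv2.INTER_CUBIC))
g=im.min(2)
for nm,(a,b,c,e) in dict(cap=(206,243,292,330),foam=(200,240,200,242)).items():
    m=np.zeros_like(g);m[a:b,c:e]=(g[a:b,c:e]>90)&(np.nan_to_num(W[a:b,c:e,2])>.055)
    P=W[m>0];P=P[np.isfinite(P[:,0])];print(nm,len(P),'z',np.percentile(P[:,2],[5,50,90]).round(4))
    for lo,hi in((.056,.1),(.0655,.0715),(.0725,.082)):
        t=P[(P[:,2]>lo)&(P[:,2]<hi)]
        if len(t)>10: r=cv2.minAreaRect(np.float32(t[:,:2]*1000));print(lo,len(t),r,(cv2.minEnclosingCircle(np.float32(t[:,:2]*1000))))
g2=(W[...,2]>.075)&(W[...,2]<.09)&(W[...,0]>.63)&(W[...,0]<.76)&(abs(W[...,1]+.02)<.13);g2[:,:160]=0;g2[275:]=0
dr,c=fitline(W[g2][:,:2]);print('fence',dr,c,g2.sum(),W[g2].mean(0))
gl=(W[...,2]>.058)&(W[...,2]<.068)&(W[...,0]<.56);gl[:85]=0;gl[130:]=0
r=cv2.minAreaRect(np.float32(W[gl][:,:2]*1000));print('ledge',r,np.median(W[gl][:,2]))
gu=(W[...,2]>.09)&(W[...,2]<.102);gu[:115]=0;gu[200:]=0;gu[:,:195]=0;gu[:,345:]=0
r=cv2.minAreaRect(np.float32(W[gu][:,:2]*1000));print('upper',r)
E
```

```text
cap 685 z [0.0594 0.0715 0.0724]
0.056 675 ((652.7449340820312, 34.142459869384766), (32.27588653564453, 33.36681365966797), 21.053037643432617) ((653.503662109375, 34.9102897644043), 17.25182342529297)
0.0655 261 ((652.5249633789062, 34.578392028808594), (33.43761444091797, 31.668716430664062), 89.79879760742188) ((653.5661010742188, 34.94242858886719), 17.19202423095703)
0.0725 55 ((651.40625, 34.764991760253906), (28.91271209716797, 24.867334365844727), 68.2051010131836) ((652.9591064453125, 34.3256721496582), 14.632007598876953)
foam 707 z [0.0595 0.0758 0.0774]
0.056 702 ((625.8856811523438, -70.35867309570312), (27.98611068725586, 34.20809555053711), 56.70589065551758) ((625.7904052734375, -70.53082275390625), 20.881221771240234)
0.0655 183 ((625.72900390625, -70.67948913574219), (27.54168701171875, 34.00151443481445), 57.8448371887207) ((625.639892578125, -70.60317993164062), 20.854694366455078)
0.0725 435 ((620.9505004882812, -67.137939453125), (27.895771026611328, 22.1562557220459), 57.030181884765625) ((621.1387329101562, -67.225341796875), 16.5562686920166)
fence [0.19109856 0.98157084] [ 0.6821149  -0.00343614] 2346 [ 0.67973633 -0.01561826  0.08113921]
ledge ((491.574951171875, -92.73654174804688), (330.5144348144531, 45.094566345214844), 77.1880111694336) 0.06363821142141336
upper ((556.9837646484375, -0.44638824462890625), (128.37246704101562, 64.16915893554688), 81.6187744140625)
```

View pics/w1crop.png

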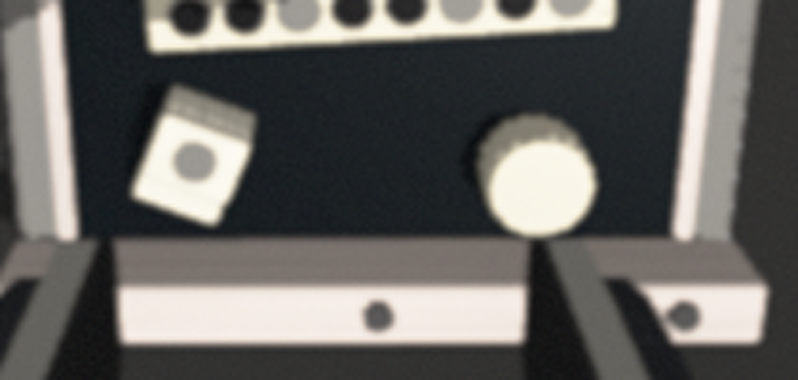

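Sizes match: cap 32 mm, foam 28×34 mm with its y axis at 57°, fence along 78.7°. Cap centre (0.6525, 0.0345), foam centre (0.626, -0.0705).

```bash
python3 - <<'E'
from h import *
from bench import *
tgt(sense(),[.6525,.0345,.13],1.374);tgt(sense(),[.6525,.0345,.068],1.374)
E
```

```text
opt shift m [0.1397 0.0692 0.0708] turn deg [-0.13 -0.06  0.03]
  opt shift m [0.1397 0.0692 0.0708] turn deg [1.7987e+02 4.0000e-02 9.0000e-02]
  opt shift m [0.2017 0.0693 0.0709] turn deg [-0.13 -0.06  0.03]
  opt shift m [0.2017 0.0693 0.0709] turn deg [1.7987e+02 4.0000e-02 9.0000e-02]
```

```bash
python3 -m jog '[[0.14,0.0693,0.0708,0,0,0],[0.14,0.0693,0.0708,0,0,0],[0.14,0.0693,0.0708,0,0,0],[0.14,0.0693,0.0708,0,0,0],[0.14,0.0693,0.0708,0,0,0],[0.18,0.0693,0.0708,0,0,0],[0.195,0.0693,0.0708,0,0,0],[0.201,0.0693,0.0708,0,0,0],[0.201,0.0693,0.0708,0,0,0]]'
python3 -m jog '[[0,0,0,0,0,0],[0,0,0,0,0,0],[0,0,0,0,0,0],[0,0,0,0,0,0],[0,0,0,0,0,0]]' 0.9 30
```

```text
clock: 2.7
tcp_pos: [0.6521, 0.0346, 0.0693]
tool_rot: [0.156, 1.566, -0.157]
wrist_force: [-0.3, 0.3, 0.3]
opening: 0.65
clock: 3.2
tcp_pos: [0.6532, 0.0344, 0.0716]
tool_rot: [0.156, 1.564, -0.157]
wrist_force: [-2.0, 0.1, 7.0]
opening: 0.358
```

```bash
python3 - <<'E'
from h import *
from bench import *
tgt(sense(),[.439,-.325,.2],1.374);
E
```

```text
opt shift m [-0.1285 -0.3947 -0.1387] turn deg [-0.13  0.09  0.02]
  opt shift m [-0.1285 -0.3947 -0.1387] turn deg [ 1.7987e+02  4.0000e-02 -1.4000e-01]
```

```bash
python3 -m jog '[[-0.05,0,0,0,0,0],[-0.1,0,0,0,0,0],[-0.128,-0.03,-0.01,0,0,0],[-0.128,-0.08,-0.025,0,0,0],[-0.128,-0.125,-0.04,0,0,0],[-0.128,-0.17,-0.055,0,0,0],[-0.128,-0.215,-0.07,0,0,0],[-0.128,-0.26,-0.085,0,0,0],[-0.128,-0.305,-0.1,0,0,0],[-0.128,-0.35,-0.12,0,0,0]]'
python3 - <<'E'
from h import *
from bench import *
tgt(sense(),[.439,-.325,.2],1.374);
E
```

```text
clock: 4.2
tcp_pos: [0.4653, -0.2867, 0.2006]
tool_rot: [0.155, 1.562, -0.157]
wrist_force: [-0.3, -1.3, 0.4]
opening: 0.359
  opt shift m [ 0.0006 -0.0428 -0.0182] turn deg [-0.12  0.18  0.08]
  opt shift m [ 0.0006 -0.0428 -0.0182] turn deg [ 1.7988e+02  1.2000e-01 -2.9000e-01]
```

```bash
python3 -m jog '[[0,-0.043,-0.018,0,0,0],[0.02,-0.043,-0.018,0,0,0],[0.065,-0.043,-0.018,0,0,0],[0.11,-0.043,-0.018,0,0,0],[0.12,-0.043,-0.018,0,0,0],[0.12,-0.043,-0.018,0,0,0]]'
python3 -m jog '[[0,0,0,0,0,0],[0,0,0,0,0,0],[0,0,0,0,0,0],[-0.05,0,0,0,0,0],[-0.1,0,0,0,0,0],[-0.13,0,0,0,0,0]]' 0.35
python3 - <<'E'
from h import *
from bench import *
im,d=snapshot('top');cv2.imwrite("pics/top2.png",cv2.resize(im[80:240,190:430,::-1],None,fx=3,fy=3))
tgt(sense(),[.6245,-.0695,.13],np.radians(57));tgt(sense(),[.6245,-.0695,.2],np.radians(57));
E
```

```text
clock: 4.8
tcp_pos: [0.4389, -0.3248, 0.0801]
tool_rot: [0.156, 1.564, -0.156]
wrist_force: [-0.5, 0.8, 0.5]
opening: 0.364
clock: 5.4
tcp_pos: [0.4396, -0.3256, 0.2153]
tool_rot: [0.153, 1.56, -0.159]
wrist_force: [1.0, 0.0, 0.8]
opening: 0.648
  opt shift m [0.0889 0.2891 0.1286] turn deg [21.62  0.62  0.27]
  opt shift m [0.0889 0.2891 0.1286] turn deg [-158.38   -0.38    0.87]
  opt shift m [0.0189 0.2887 0.1293] turn deg [21.62  0.62  0.27]
  opt shift m [0.0189 0.2887 0.1293] turn deg [-158.38   -0.38    0.87]
```

View pics/top2.png

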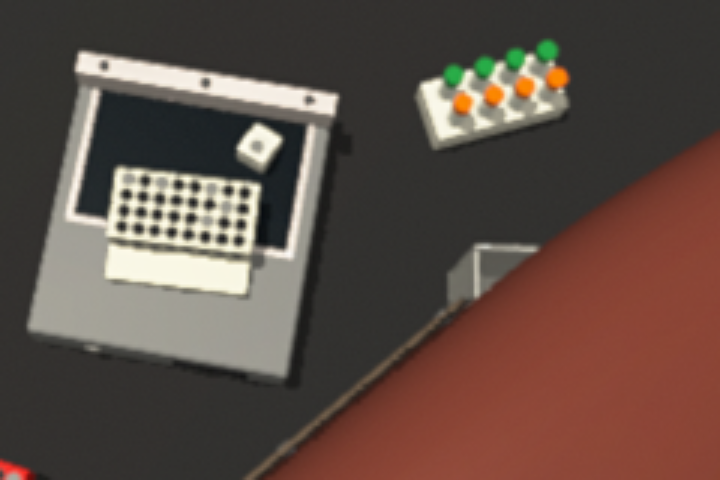

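The cap is gone from the glass. The foam has not moved, at crop pixel (260,147). Foam next.

```bash
python3 -m jog '[[0.019,0.2887,0.1293,21.6,0.6,0.3],[0.019,0.2887,0.1293,21.6,0.6,0.3],[0.019,0.2887,0.1293,21.6,0.6,0.3],[0.019,0.2887,0.1293,21.6,0.6,0.3],[0.019,0.2887,0.1293,21.6,0.6,0.3],[0.019,0.2887,0.1293,21.6,0.6,0.3],[0.019,0.2887,0.1293,21.6,0.6,0.3],[0.04,0.2887,0.1293,21.6,0.6,0.3],[0.04,0.2887,0.1293,21.6,0.6,0.3]]'
python3 - <<'E'
from h import *
from bench import *
tgt(sense(),[.6245,-.0695,.073],np.radians(57))
E
```

```text
clock: 6.35
tcp_pos: [0.624, -0.0684, 0.1767]
tool_rot: [0.45, 1.526, -0.449]
wrist_force: [0.4, -0.2, -1.7]
opening: 0.648
  opt shift m [ 0.1037 -0.0006  0.0013] turn deg [ 0.11 -0.16  0.02]
  opt shift m [ 0.1037 -0.0006  0.0013] turn deg [-1.7989e+02 -3.0000e-02 -2.5000e-01]
```

```bash
python3 -m jog '[[0.05,-0.0006,0.0013,0,0,0],[0.085,-0.0006,0.0013,0,0,0],[0.1037,-0.0006,0.0013,0,0,0],[0.1037,-0.0006,0.0013,0,0,0]]'
python3 -m jog '[[0,0,0,0,0,0],[0,0,0,0,0,0],[0,0,0,0,0,0],[0,0,0,0,0,0],[0,0,0,0,0,0]]' 0.9 25
python3 - <<'E'
from h import *
from bench import *
tgt(sense(),[.439,-.325,.2],1.374);
E
```

```text
clock: 6.75
tcp_pos: [0.6224, -0.0696, 0.0705]
tool_rot: [0.451, 1.531, -0.451]
wrist_force: [1.1, 1.0, -0.2]
opening: 0.648
clock: 7.25
tcp_pos: [0.6235, -0.0702, 0.0727]
tool_rot: [0.451, 1.528, -0.451]
wrist_force: [-1.5, -0.9, 7.1]
opening: 0.319
  opt shift m [-0.1268 -0.3144 -0.0167] turn deg [-2.168e+01 -2.600e-01  2.000e-02]
  opt shift m [-0.1268 -0.3144 -0.0167] turn deg [1.5832e+02 3.0000e-02 3.6000e-01]
```

```bash
python3 -m jog '[[-0.05,0,0,0,0,0],[-0.1,0,0,0,0,0],[-0.127,-0.03,-0.002,-4,0,0],[-0.127,-0.07,-0.004,-8,0,0],[-0.127,-0.115,-0.006,-12,0,0],[-0.127,-0.16,-0.008,-16,0,0],[-0.127,-0.205,-0.011,-20,0,0],[-0.127,-0.25,-0.014,-21.7,0,0],[-0.127,-0.295,-0.016,-21.7,0,0],[-0.127,-0.314,-0.0167,-21.7,0,0]]'
python3 - <<'E'
from h import *
from bench import *
tgt(sense(),[.439,-.325,.08],1.374);
E
```

```text
clock: 8.25
tcp_pos: [0.4373, -0.3275, 0.2011]
tool_rot: [0.156, 1.569, -0.157]
wrist_force: [0.0, 0.3, -0.3]
opening: 0.321
  opt shift m [0.1211 0.003  0.0016] turn deg [-0.13 -0.21  0.06]
  opt shift m [0.1211 0.003  0.0016] turn deg [1.7987e+02 1.0000e-01 3.3000e-01]
```

```bash
python3 -m jog '[[0.05,0.003,0.0016,0,0,0],[0.1,0.003,0.0016,0,0,0],[0.12,0.003,0.0016,0,0,0],[0.12,0.003,0.0016,0,0,0]]'
python3 -m jog '[[0,0,0,0,0,0],[0,0,0,0,0,0],[0,0,0,0,0,0],[-0.05,0,0,0,0,0],[-0.1,0,0,0,0,0],[-0.15,0,0,0,0,0],[-0.17,0,0,0,0,0]]' 0.35
python3 - <<'E'
from h import *
from bench import *
n='wrist';p=camera_params(n)
im,d=snapshot(n);cv2.imwrite(f"pics/{n}3.png",im[:,:,::-1])
tgt(sense(),[.48,.01,.27],np.radians(78.8))
E
```

```text
clock: 8.65
tcp_pos: [0.4375, -0.3233, 0.0781]
tool_rot: [0.159, 1.573, -0.154]
wrist_force: [-0.3, 0.2, -0.7]
opening: 0.325
clock: 9.35
tcp_pos: [0.44, -0.3253, 0.2551]
tool_rot: [0.154, 1.566, -0.159]
wrist_force: [0.4, -1.1, -0.1]
opening: 0.648
  opt shift m [-0.0149  0.3369 -0.0275] turn deg [-0.21  0.03  0.25]
  opt shift m [-0.0149  0.3369 -0.0275] turn deg [ 1.7979e+02  4.0000e-01 -5.0000e-02]
```

View pics/wrist3.png

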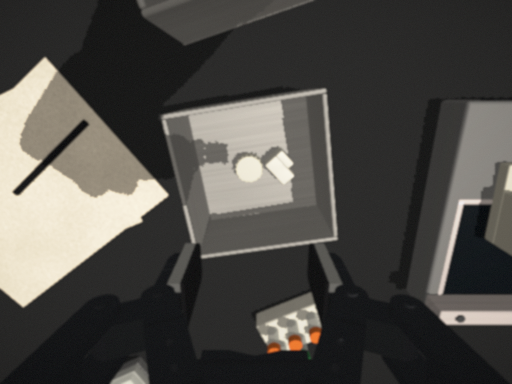

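Both pieces are in the small bin: cap at (248,168), foam at (279,165). Now above the ledge with the fingers shut and the tool leaning back 10°, so the tip bears low in the corner.

```bash
cat >> h.py <<'E'
N=np.array([.981,-.194,0]);Yf=np.array([.194,.981,0])
def tilted(s,pos,deg):
    T=R.from_rotvec(s['tool_rot']);M=R.from_matrix(np.c_[[0,0,-1.],Yf,np.cross([0,0,-1.],Yf)])*R.from_euler('y',-deg,degrees=True)
    print(' shift',T.inv().apply(np.array(pos)-s['tcp_pos']).round(4),'turn',(T.inv()*M).as_rotvec(degrees=True).round(2))
E
python3 - <<'E'
from h import *
from bench import *
tilted(sense(),[.5059,.0081,.16],10)
E
```

```text
shift [ 0.0951  0.3406 -0.0018] turn [-0.2  -9.97  0.27]
```

```bash
python3 -m jog '[[0,0.05,0,0,0,0],[0,0.1,0,0,0,0],[0,0.15,0,0,0,0],[0,0.2,0,0,-3,0],[0.01,0.245,0,0,-6,0],[0.03,0.285,0,0,-10,0],[0.06,0.32,-0.002,0,-10,0],[0.09,0.34,-0.002,0,-10,0],[0.095,0.3406,-0.002,0,-10,0],[0.095,0.3406,-0.002,0,-10,0]]' 1 40
python3 - <<'E'
from h import *
from bench import *
s=sense();print(s['tcp_pos'])
tilted(s,[.5059,.0081,.095],10);tilted(s,[.5059,.0081,.088],10)
n='wrist';p=camera_params(n)
im,d=snapshot(n);cv2.imwrite(f"pics/{n}4.png",im[:,:,::-1])
n='side'
im,d=snapshot(n);cv2.imwrite(f"pics/{n}4.png",cv2.resize(im[60:260,170:400,::-1],None,fx=3,fy=3))
E
```

```text
clock: 10.4
tcp_pos: [0.5054, 0.0084, 0.16]
tool_rot: [0.134, 1.392, -0.168]
wrist_force: [0.2, -0.5, 0.9]
opening: -0.001
[0.50538259 0.00837283 0.16000137]
 shift [ 0.0641  0.0001 -0.0107] turn [-0.1  -0.01  0.29]
 shift [ 0.071   0.0002 -0.0119] turn [-0.1  -0.01  0.29]
```

View pics/wrist4.png

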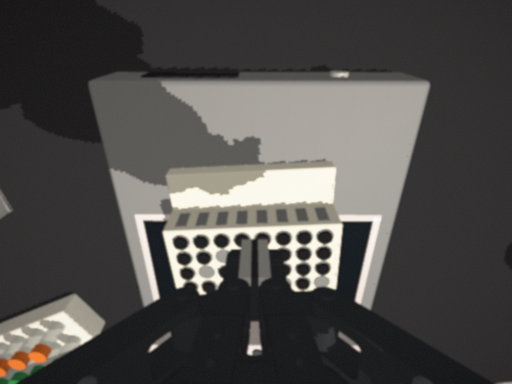

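View pics/side4.png

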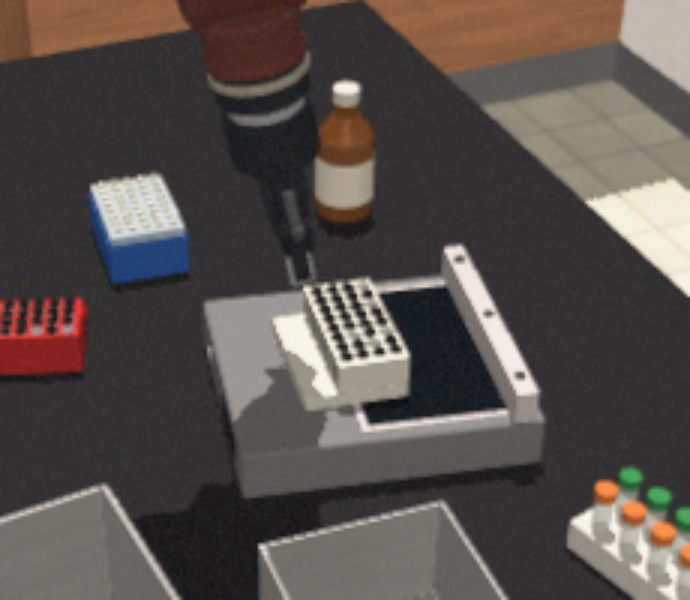

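The glass is clear, the fingers are centred on the rack at (255,250), and the ledge is at (250,185). Descending behind the upright.

```bash
python3 -m jog '[[0.035,0,-0.006,0,0,0],[0.055,0,-0.0093,0,0,0],[0.064,0,-0.0107,0,0,0],[0.067,0,-0.0112,0,0,0],[0.067,0,-0.0112,0,0,0]]'
python3 - <<'E'
from h import *
from bench import *
s=sense();print(s['tcp_pos'],s['wrist_force']); 
n='side'
im,d=snapshot(n);cv2.imwrite(f"pics/{n}5.png",cv2.resize(im[110:220,220:360,::-1],None,fx=5,fy=5,interpolation=2))
E
```

```text
clock: 11.0
tcp_pos: [0.5078, 0.006, 0.0951]
tool_rot: [0.136, 1.388, -0.17]
wrist_force: [-0.2, -0.5, 0.2]
opening: 0.001
[0.50782257 0.00604582 0.09509198] [-0.17777435 -0.45804222  0.15203365]
```

View pics/side5.png

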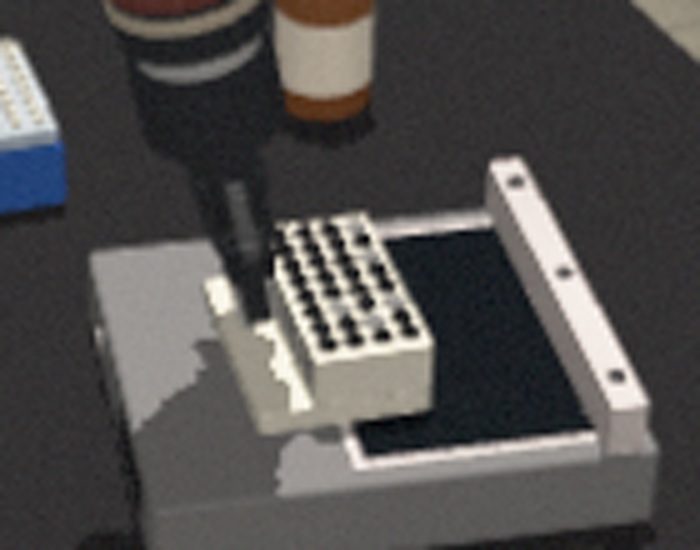

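The tool stands over the ledge behind the upright. Lowering until it touches.

```bash
python3 -m jog '[[0.003,0,-0.0005,0,0,0],[0.005,0,-0.0009,0,0,0],[0.005,0,-0.0009,0,0,0]]'; python3 -m jog '[[0.001,0,-0.0002,0,0,0],[0.002,0,-0.0004,0,0,0],[0.002,0,-0.0004,0,0,0]]'
```

```text
clock: 11.35
tcp_pos: [0.5081, 0.0061, 0.0904]
tool_rot: [0.135, 1.387, -0.17]
wrist_force: [0.3, -0.2, -0.2]
opening: -0.0
clock: 11.65
tcp_pos: [0.5079, 0.0062, 0.0882]
tool_rot: [0.135, 1.387, -0.17]
wrist_force: [-1.2, -0.1, -0.3]
opening: -0.002
```

```bash
python3 -m jog '[[0.0012,0,0.0069,0,0,0],[0.0024,0,0.0138,0,0,0],[0.0037,0,0.0207,0,0,0],[0.0049,0,0.0276,0,0,0],[0.0061,0,0.0345,0,0,0],[0.0073,0,0.0414,0,0,0],[0.0085,0,0.0483,0,0,0],[0.0098,0,0.0552,0,0,0],[0.011,0,0.0621,0,0,0],[0.0122,0,0.069,0,0,0]]'
python3 - <<'E'
from h import *
from bench import *
s=sense();print(s['tcp_pos'],s['wrist_force']); 
n='side'
im,d=snapshot(n);cv2.imwrite(f"pics/{n}6.png",cv2.resize(im[110:220,220:360,::-1],None,fx=5,fy=5,interpolation=2))
n='top'
im,d=snapshot(n);cv2.imwrite(f"pics/{n}6.png",cv2.resize(im[85:215,190:310,::-1],None,fx=4,fy=4,interpolation=2))
E
```

```text
clock: 12.65
tcp_pos: [0.5772, -0.0079, 0.0885]
tool_rot: [0.135, 1.387, -0.17]
wrist_force: [-1.5, 0.7, -0.5]
opening: -0.002
[ 0.57715962 -0.0078674   0.08846976] [-1.48898452  0.65326448 -0.45852204]
```

View pics/side6.png

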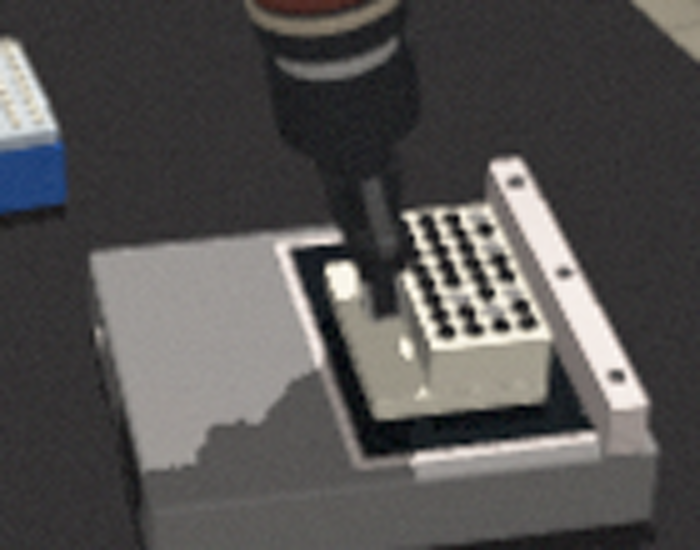

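View pics/top6.png

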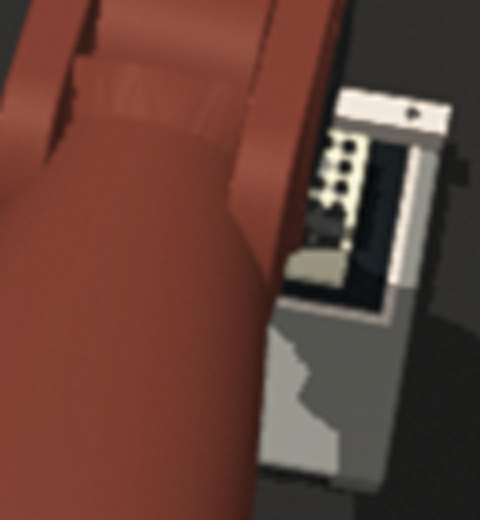

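The rack slides along at about 1.6 N of drag; side view shows a small gap to the fence. Continuing slowly.

```bash
python3 -m jog '[[0.0005,0,0.003,0,0,0],[0.001,0,0.006,0,0,0],[0.0014,0,0.008,0,0,0],[0.0018,0,0.010,0,0,0]]';python3 -m jog '[[0.0003,0,0.0015,0,0,0],[0.0005,0,0.003,0,0,0]]'
```

```text
clock: 13.15
tcp_pos: [0.5877, -0.0102, 0.0889]
tool_rot: [0.135, 1.386, -0.17]
wrist_force: [-2.5, 0.4, 0.3]
opening: 0.002
clock: 13.35
tcp_pos: [0.5907, -0.0107, 0.0889]
tool_rot: [0.135, 1.386, -0.17]
wrist_force: [-1.5, -0.0, -0.0]
opening: 0.001
```

```bash
python3 -m jog '[[0.0003,0,0.0015,0,0,0],[0.0005,0,0.003,0,0,0]]';python3 -m jog '[[0.0002,0,0.001,0,0,0],[0.0003,0,0.002,0,0,0]]'
```

```text
clock: 13.55
tcp_pos: [0.5938, -0.0114, 0.0889]
tool_rot: [0.135, 1.387, -0.17]
wrist_force: [-1.8, 0.3, -1.1]
opening: 0.0
clock: 13.75
tcp_pos: [0.5948, -0.0116, 0.0888]
tool_rot: [0.135, 1.389, -0.17]
wrist_force: [-13.9, 0.8, 8.9]
opening: 0.001
```

```bash
python3 - <<'E'
from h import *
from bench import *
for i,n in enumerate(('side','wrist','side')):
    im,d=snapshot(n);s=sense();f=s['wrist_force'];print(s['tcp_pos'].round(4),'push',-f@N,'down',f[2],'lat',f@Yf)
    cv2.imwrite(f"pics/{n}7.png",cv2.resize(im[110:220,220:360,::-1],None,fx=5,fy=5,interpolation=2) if n=='side' else im[:,:,::-1])
np.savez('side7.npz',im=im,d=d,**camera_params('side'))
E
```

```text
[ 0.5947 -0.0116  0.0887] push 9.819896231961602 down 4.577366552531211 lat -0.7005375465422801
[ 0.5947 -0.0116  0.0887] push 9.948107444173806 down 5.293492127068762 lat -0.6317150855234569
[ 0.5947 -0.0116  0.0887] push 10.149361239176365 down 5.627012182479734 lat -1.1975037114469875
```

View pics/side7.png

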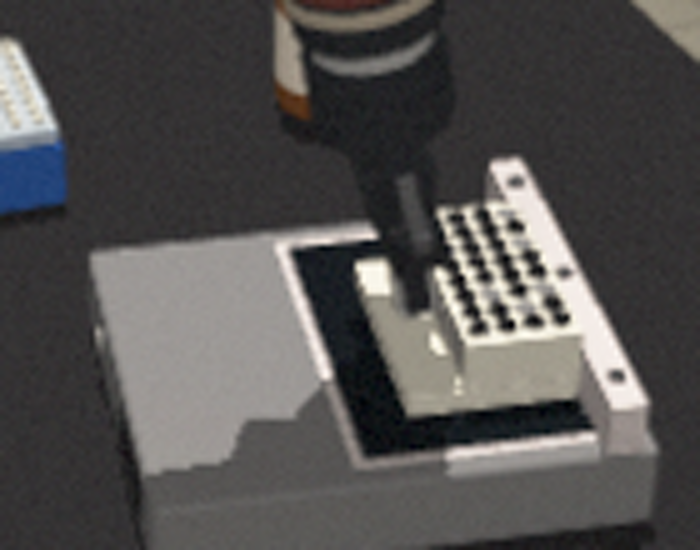

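View pics/wrist7.png

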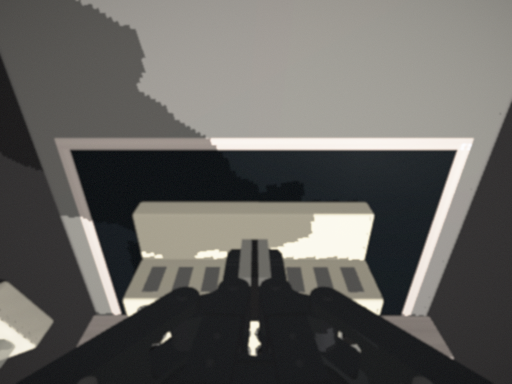

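The rack is against the fence and parallel to the glass edge, with ledge ends at y≈203 and the glass edge at y≈144 across. The push is 10 N, but the down force of 5.6 N may only be friction on the upright. Pressing further down in small steps.

```bash
cat > f.py <<'E'
from h import *
from bench import *
s=sense();f=s['wrist_force'];m=s['moment'];print(s['clock'],s['tcp_pos'].round(4),'push',-f@N,'down',f[2],'lat',f@Yf)
E
python3 -m jog '[[0.0012,0,0.0008,0,0,0],[0.0022,0,0.0006,0,0,0]]' ; python3 f.py;  python3 -m jog '[[0.0012,0,0.0008,0,0,0],[0.0022,0,0.0006,0,0,0]]' ; python3 f.py
```

```text
clock: 14.1
tcp_pos: [0.5947, -0.0115, 0.0865]
tool_rot: [0.135, 1.391, -0.17]
wrist_force: [-8.5, 2.1, 4.7]
opening: 0.001
14.1 [ 0.5947 -0.0115  0.0865] push 8.76682987266833 down 4.701012662644877 lat 0.43623042733070616
clock: 14.3
tcp_pos: [0.5947, -0.0114, 0.0842]
tool_rot: [0.135, 1.393, -0.17]
wrist_force: [-7.9, 2.1, 4.3]
opening: -0.001
14.3 [ 0.5947 -0.0114  0.0842] push 8.148232646982718 down 4.330995213344796 lat 0.5005906039889367
```

Confirmed: it is sliding down the face. Continuing to the ledge.

```bash
python3 -m jog '[[0.0012,0,0.0008,0,0,0],[0.0022,0,0.0006,0,0,0]]' ; python3 f.py;  python3 -m jog '[[0.0012,0,0.0008,0,0,0],[0.0017,0,0.0007,0,0,0]]' ; python3 f.py
```

```text
clock: 14.5
tcp_pos: [0.5948, -0.0113, 0.082]
tool_rot: [0.135, 1.396, -0.17]
wrist_force: [-9.9, 2.5, 9.4]
opening: 0.001
14.5 [ 0.5948 -0.0113  0.082 ] push 10.184927023804416 down 9.40528169768525 lat 0.5152271866787742
clock: 14.7
tcp_pos: [0.5949, -0.0112, 0.0817]
tool_rot: [0.135, 1.397, -0.17]
wrist_force: [-19.0, 3.3, 22.1]
opening: 0.002
14.7 [ 0.5949 -0.0112  0.0817] push 19.31244515878932 down 22.12917720490268 lat -0.4180408291242438
```

```bash
python3 -m jog '[[0.0006,0,0.0004,0,0,0],[0.0006,0,0.0004,0,0,0],[0.0006,0,0.0004,0,0,0]]' ; python3 f.py
```

```text
clock: 15.0
tcp_pos: [0.5948, -0.0112, 0.0819]
tool_rot: [0.135, 1.398, -0.17]
wrist_force: [-10.4, 0.3, 9.4]
opening: 0.004
15.0 [ 0.5948 -0.0112  0.0819] push 10.238202244349266 down 9.421162472409046 lat -1.6885464467589886
```

```bash
python3 - <<'E'
from h import *
from bench import *
for i,n in enumerate(('side','wrist','top','side','side')):
    p=camera_params(n);im,d=snapshot(n);s=sense();f=s['wrist_force'];print(s['tcp_pos'].round(4),'push',(-f@N).round(1),'down',f[2].round(1),'lat',(f@Yf).round(1))
    if n=='top': cv2.imwrite("pics/top8.png",im[:,:,::-1])
    if n=='wrist': cv2.imwrite("pics/wrist8.png",im[:,:,::-1]);WW=cloud(d,p);imw=im
    if n=='side': S=cloud(d,p);ims=im
cv2.imwrite("pics/side8.png",cv2.resize(ims[110:220,220:360,::-1],None,fx=5,fy=5,interpolation=2))
# ledge front top edge & glass border in wrist -> yaw
for nm,lo,hi,r in(('ledge',.059,.069,(195,262,125,380)),):
    a,b,c,e=r;m=np.zeros(imw.shape[:2],np.uint8);m[a:b,c:e]=((WW[a:b,c:e,2]>lo)&(WW[a:b,c:e,2]<hi)&(imw[a:b,c:e].min(2)>80))
    cols=[(u,np.where(m[:,u])[0][:1]) for u in range(150,362)];pts=[WW[v[0],u] for u,v in cols if len(v)]
    dr,c0=fitline(np.array(pts)[:,:2]);dr=dr*np.sign(dr[1]);print(nm,len(pts),np.degrees(np.arctan2(dr[1],dr[0])),c0,np.mean([q[2] for q in pts]))
g=(S[...,2]>.089)&(S[...,2]<.1)&(S[...,0]>.57)&(S[...,0]<.7)&(abs(S[...,1])<.12)&(ims.min(2)>110)
r=cv2.minAreaRect(np.float32(S[g][:,:2]*1000));print('rack top side view',r,g.sum())
g=(S[...,2]>.077)&(S[...,2]<.087)&(S[...,0]>.63)&(S[...,0]<.76)&(abs(S[...,1]+.02)<.15)
dr,c=fitline(S[g][:,:2]);print('fence side',np.degrees(np.arctan2(dr[1],dr[0])),c)
E
```

```text
[ 0.5949 -0.0112  0.0819] push 11.0 down 9.9 lat -0.2
[ 0.5949 -0.0112  0.0819] push 10.8 down 9.7 lat -1.2
[ 0.5948 -0.0112  0.0818] push 10.3 down 9.6 lat -0.2
[ 0.5949 -0.0112  0.0819] push 10.5 down 10.0 lat -0.4
[ 0.5948 -0.0113  0.0819] push 10.9 down 9.8 lat -1.2
ledge 212 78.64543 [ 0.5793028  -0.00104659] 0.059638714108802435
rack top side view ((624.3345947265625, -18.457778930664062), (135.03952026367188, 89.96327209472656), 79.02571105957031) 404
fence side 77.81981 [ 0.67295414 -0.05369271]
```

View pics/side8.png

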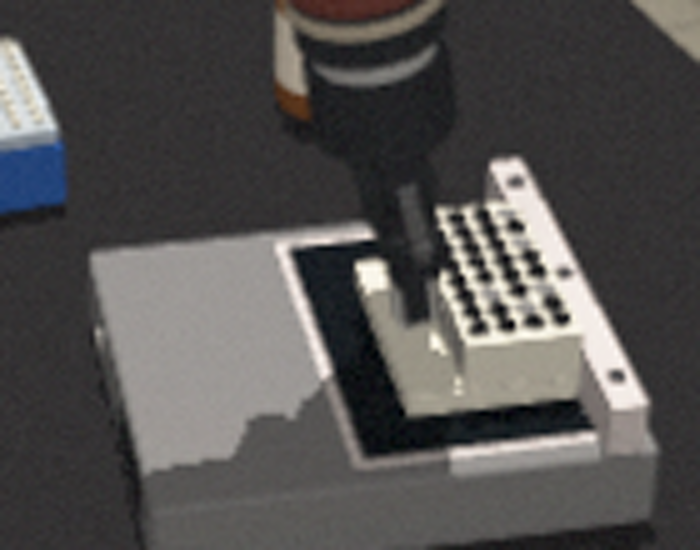

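View pics/wrist8.png

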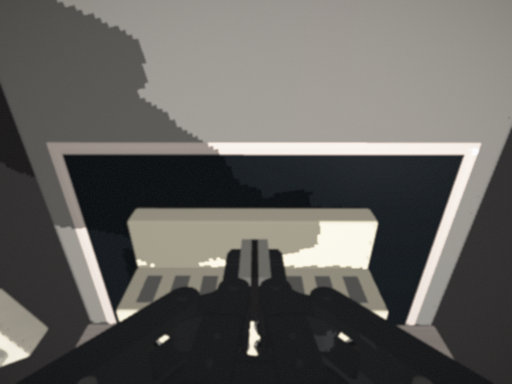

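View pics/top8.png

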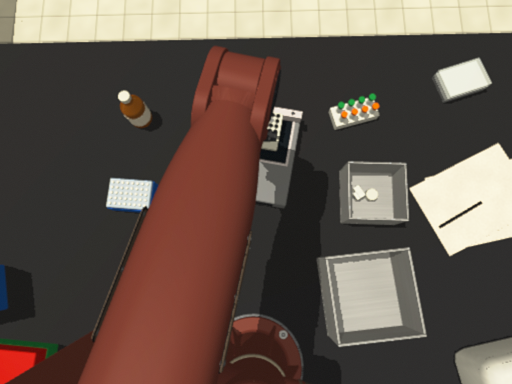

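The push is steady at about 10.7 N in and 9.8 N down. The rack is square (ledge edge 78.6°, fence about 78.7°) and flush on the fence in the side view. The cap and foam are in the small bin at (372,195) and (358,192). The bystanders have not moved. Handing in.

```bash
python3 -c "
from bench import *
job_done()"; python3 f.py
```

```text
the job is handed in; nothing more can be done
the job is handed in; nothing more can be done
```

The cap and the foam piece are in the smaller waste bin, and the rack is pushed square against the fence over the glass. I handed the job in at about 15 s on the robot's clock, with the arm still holding the push.

- **Push:** the last readings held steady at about 10.3–11.0 N into the fence and 9.6–10.0 N down, with about 1 N sideways or less. While finding the ledge the push briefly reached about 19 N in and 22 N down. I eased it back before handing in.
- **Rack:** its front edge lies at 78.6°. I measured the fence at 78.7–79.0° early on and at 77.8° in the last side view. That last figure is the one that disagrees, by about a degree, and I put it down to its coarser, partly hidden view. In the side picture the back of the rack is flush with the fence.
- **Bin and bystanders:** the last top picture shows both pieces in the bin, and the tip box, bottle and tube stand in their starting places. The red look-alike rack was hidden under the arm in that picture. I did not work near it.

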